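Open the casting cabinet's sash to the pointer

TASK

Press the round push button on the control box to start the casting cabinet's extraction fan. Then, with the fingertips beneath the lip of its sloping window, push the window up until the lip is level with the steel pointer clamped on the right-hand rail, and take the hand away. Do not grip the lip, do not shift the pointer, and leave the jar, cups and other things on the bench where they are.

Things in the scene. Friction and masses are not known exactly. Their poses are not given: they have to be found in the camera images.
- fan (a joint): the push button's travel in m: 0 up, 0.008 fully down (3 N); it springs back. It must go down more than half way to start the fan
- fan_top (a point): centre of the top face of the round button (36 mm across) on its black housing, on top of a grey control box 110 x 90 mm and 45 mm tall that stands either left or right of the cabinet; it is pressed straight down
- cabinet: clear-walled bench-top casting cabinet with grey sill and roof, 340 mm deep (x), 400 mm wide (y), 335 mm tall, fixed to the bench. Origin: middle of its front lower edge at bench height; x points into the cabinet (away from the robot), y to its left, z up. Above an 80 mm upright sill its front slopes back at 45 degrees between two aluminium rails
- sash (a joint): how far the window (sash) has been pushed up along the 45 degree slope, in m: 0 shut, 0.160 at the upper stop; it starts nearly shut. It is counterweighted: about 3 to 5 N along the slope moves it, and it stays where it is left
- lip (a point): middle of the sash's aluminium lip: a shelf 300 mm wide, 8 mm thick, standing out 30 mm square to the sash near its lower end. The point is half way through its thickness, 15 mm out from the sash's face. Axes: z up along the slope (as the sash moves), x square into the sash (ahead and down), y along the lip to the left. Below the lip the sash has 24 mm more of flat rail, then (shut) the 12 mm frame
- pointer: dark steel pointer clamped (30 N) on the cabinet's right-hand (-y) rail: a 30 x 24 mm block with thumb screw and a tip towards the lip's right end. Its origin lies on the cabinet's middle line, in the plane of the sash's face, level with the tip; axes as lip, so the lip is level when lip has z = 0 in this frame
- pointer_tip (a point): tip of the pointer, 158 mm to the right of the cabinet's middle line and 12 mm out from the sash's face
- jar: closed round jar, 68 mm across, 95 mm tall; origin: centre of its underside; not part of the job, leave alone
- cup_a: clear open mixing cup, 72 mm across, 95 mm tall; origin: centre of its underside; not part of the job, leave alone
- cup_b: white open mixing cup, 60 mm across, 70 mm tall; origin: centre of its underside; not part of the job, leave alone
- bowl: cast glass bowl inside the cabinet, 110 mm across, 50 mm tall; origin: centre of its underside; not part of the job, leave alone
- tape: cardboard ring lying flat in front of the cabinet, 90 mm across, 22 mm tall; origin: centre of its underside; not part of the job, leave alone
- stick: wooden stirring stick lying flat, 220 x 14 x 8 mm; not part of the job, leave alone
- spatula: spatula lying flat, about 250 mm long; not part of the job, leave alone
- mould: white round mould, 80 mm across, 32 mm tall; origin: centre of its underside; not part of the job, leave alone
There are look-alikes about, which are no part of the job. What is shaped like the part that bears fan but blue or green is not meant.

How it is judged:
By the outcome, as a careful person would: the job done as asked, in the order asked, and still so for the second after the job is handed in, with the robot touching nothing.
It also fails if it takes over 54 s, if anything falls off the work surface, if the arm or the gripper's body presses on something with over 40 N, if the wrist force passes 120 N, or if a joint passes its speed limit or range.

ROBOT

A 7-joint arm with a two-finger parallel gripper is mounted at the origin on the work surface. World frame = base frame: x ahead of the robot, y to its left, z up, the work surface at z = 0. Lengths are in m, angles in rad, forces in N, time in s.
With the tool pointing down it reaches from about 0.4 to 0.85 m from the base axis. Payload 10.4 kg.
Tool frame: the origin (TCP) lies at the very end of the fingers, on their centre line; the grasp point (between the pads) lies 19 mm behind it (manip.grip_depth is the distance from the TCP to the grasp point, in m); z points along the fingers, x is the direction in which the jaws open and shut, and the axes are right-handed (so a half turn about z gives the same grasp; the last joint's range is limited). The gripper opens to 85 mm and grips with 20 to 120 N. Pads are 22 mm wide; open, the fingers measure 114 mm over their backs; the gripper's body (76 mm by 85 mm) begins 54 mm behind the grasp point. The pads swing forward as they close: fully open they stand 13 mm farther back than shut.
Start: joints at [-1.259, 0.332, -0.065, 1.46, 0.022, 1.35, -0.088], TCP at [0.205, 0.59, 0.231] pointing down, gripper open.
Joint ranges: [-2.6, 2.6], [-0.5, 2.12], [-1.47, 1.34], [0.16, 2.42], [-1.27, 4.41], [0.06, 2.06], [-2.6, 2.6]. Speed limits (rad/s): [2.22, 2.22, 2.79, 2.79, 3.14, 3.14, 3.14].

INTERFACE

Orientations are given as a unit quaternion [x, y, z, w].
In Python, from workcell import manip, cams gives the robot as it stands. The module is installed in compiled form; this text tells all that it offers.
- The arm moves only by the tool move_arm, never from a script. Its arguments are lists of equal length, an entry for each row: "claw": the opening, from 0 (shut) to 1 (fully open); "dp": the shift along the tool's x, y, z as a fraction of full scale, a list of three; "turn": the turn, a rotation vector about the tool's x, y, z as a fraction of full scale, a list of three. A call has 1 to 8 rows; each row shifts and turns the commanded pose from where the row before left it, along the tool's axes as they then stand; what a row does not reach is not made up. Full scale, the value 1, is 200 mm for a shift and 45 degrees for a turn. A row lasts 1/12 s, in which the tool goes at most 41.7 mm and 7.16 degrees, less where a joint would pass 70% of its speed; a pose out of reach is approached as far as the arm can. A call with a number of a shift or a turn outside -1 to 1 is refused whole. A call with a gripper value outside its range is refused whole. The fingers move at their own pace and stop on an object; "grip_force" is the grip in N (left out, the last holds). Time passes only in rows, so rows that do not move let the fingers close. It gives the time, the measured TCP pose, the force and the opening at its end, in the units of the state.
- manip.get_obs(): the state, without advancing time (a new reading comes with each control period).
- cams.camera(name): name is "side" or "top" or "wrist"; returns the picture (400x640x3 uint8, red, green, blue); there is no depth.
- cams.camera_info(name): a dict with "fx", "fy", "cx", "cy" (pixels), "dist" ([k1, k2, p1, p2, k3] as OpenCV has them; the pictures are not rectified), "pose" (4x4, takes a point from camera to world coordinates); the wrist camera has in their place "tool_from_camera" (4x4, takes a point from camera to tool coordinates, whose origin is the TCP and whose axes are the tool frame's). Camera axes: x right, y down, z forward; pixel columns grow to the right and rows downward; lengths in m; the calibration is good to about 2 mm. A picture is of the moment at which its call begins: read the wrist's pose just before it. camera_info takes no time and is no camera call.
- manip.hand_in(): hands the job in, once; it reports no verdict.
The state is a dict: "clock": time; "joint_pos": joint angles; "joint_velocities": joint speeds; "tau": joint torques, N m; "position": TCP position; "ee_rot": TCP orientation; "ft_force": force on the tool from outside, world axes, zero at the start; "torque": the same for the moment, N m; "grip_width": opening from 0.0 (shut) to 1.0 (fully open).
Only numpy, scipy, OpenCV 4.12 (cv2) and the standard library are available. Lean on these libraries where they do the work, as an engineer would, in place of code of your own. Each camera call takes 0.05 s, during which the arm holds its last target.

## Working session

There is one attempt and no reset: what is moved stays moved. The work goes in short steps, Python scripts to look and compute and a tool call to move; the robot and the scene stay as the last step left them, time stands still between calls to the robot, and variables do not carry over. Pictures are saved under pics/ and viewed, and the job is handed in when it is done.

Besides the shell and the picture viewer there is one more tool, called after "Emit:" by a JSON object that holds its "name" and its "arguments", one argument or row to a line. move_arm: Moves the arm, as the interface text tells. Shift numbers are shares of 200 mm and turn numbers shares of 45 degrees, none past 1 either way. Its arguments: {"type":"object","properties":{"claw":{"type":"array","items":{"type":"number"}},"dp":{"type":"array","items":{"type":"array","items":{"type":"number"}}},"turn":{"type":"array","items":{"type":"array","items":{"type":"number"}}},"grip_force":{"type":"number"}},"required":["claw","dp","turn"]}

```bash
mkdir -p pics; ls; python3 - <<'E'
from workcell import manip, cams
import cv2,numpy as np
o=manip.get_obs();print(o)
for n in("side","top","wrist"):
    im=cams.camera(n);cv2.imwrite(f"pics/{n}0.png",im[:,:,::-1]);print(n,cams.camera_info(n))
E
```

```text
pics
{'clock': 0.0, 'joint_pos': array([-1.2585726 ,  0.33289767, -0.06469799,  1.46095607,  0.02160636,
        1.3498721 , -0.08849685]), 'joint_velocities': array([ 0.00111359,  0.00227646,  0.00127951, -0.00027167, -0.00073026,
        0.0010112 ,  0.00126868]), 'tau': array([-5.70158663e-04, -6.25443506e+01,  4.86411550e-02, -3.91596544e+01,
        1.60959258e-02,  1.01380987e-02,  9.36654658e-06]), 'position': array([0.20526185, 0.58993707, 0.23049277]), 'ee_rot': array([ 8.15039690e-01,  5.79404684e-01, -5.64050545e-04,  4.45428733e-04]), 'ft_force': array([0.13560004, 0.24454576, 0.074441  ]), 'torque': array([-0.03419198,  0.02182608,  0.00245677]), 'grip_width': 1.0007318383433987}
side {'fx': 463.2678371095021, 'fy': 463.2678371095021, 'cx': 317.2470428446178, 'cy': 196.79313673535714, 'dist': array([-0.07706008,  0.        ,  0.        ,  0.        ,  0.        ]), 'pose': array([[ 0.99732532, -0.06031431,  0.04128429,  0.44821418],
       [-0.07248294, -0.74348201,  0.66481631, -1.04788787],
       [-0.00940381, -0.66603055, -0.74586519,  1.22042399],
       [ 0.       
[... 432 characters left out ...]
-5.93064964e-02, -9.98239407e-01,
         1.34331485e+00],
       [ 0.00000000e+00,  0.00000000e+00,  0.00000000e+00,
         1.00000000e+00]])}
wrist {'fx': 322.88181654301457, 'fy': 322.88181654301457, 'cx': 317.4310255398395, 'cy': 197.93733847991362, 'dist': array([-0.04197956,  0.        ,  0.        ,  0.        ,  0.        ]), 'tool_from_camera': array([[ 9.99999563e-01,  4.80738602e-04,  8.02259679e-04,
        -2.46788216e-04],
       [-7.04963379e-04,  9.51135804e-01,  3.08772059e-01,
        -8.03848183e-02],
       [-6.14619256e-04, -3.08772490e-01,  9.51135727e-01,
        -1.41845033e-01],
       [ 0.00000000e+00,  0.00000000e+00,  0.00000000e+00,
         1.00000000e+00]])}
```

View pics/side0.png

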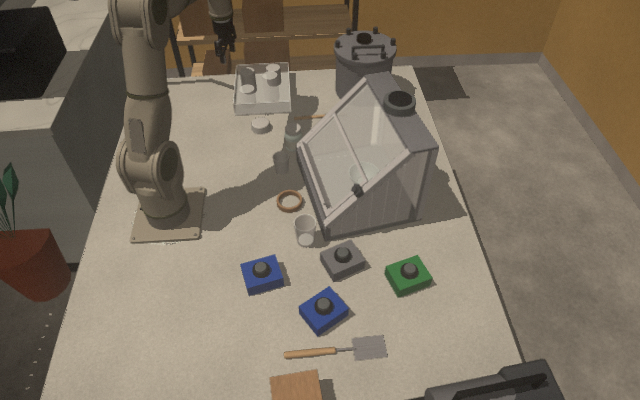

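View pics/top0.png

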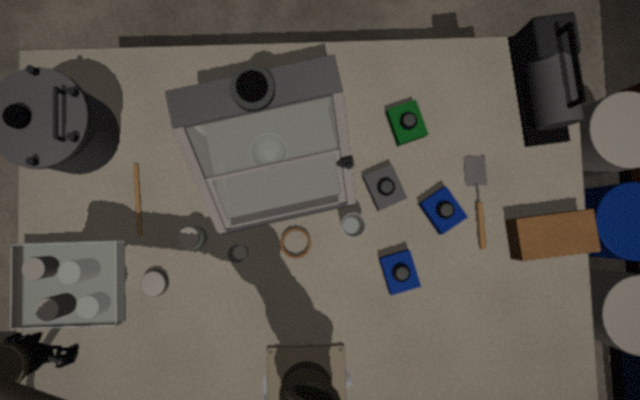

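View pics/wrist0.png

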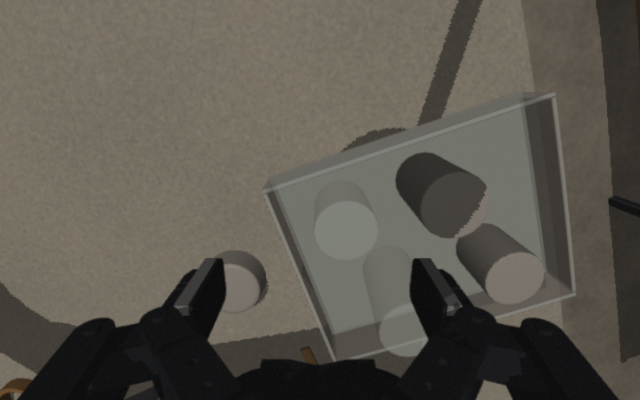

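```bash
python3 - <<'E'
import cv2
a=cv2.imread("pics/side0.png")[60:260,240:450];b=cv2.imread("pics/top0.png")[40:260,160:420]
a=cv2.convertScaleAbs(a,alpha=1.2);b=cv2.convertScaleAbs(b,alpha=1.7)
cv2.imwrite("pics/sc.png",cv2.resize(a,None,fx=3,fy=3,interpolation=cv2.INTER_CUBIC)[:600])
cv2.imwrite("pics/tc.png",cv2.resize(b,None,fx=2.7,fy=2.7,interpolation=cv2.INTER_CUBIC))
E
```

```text
(no output)
```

View pics/sc.png

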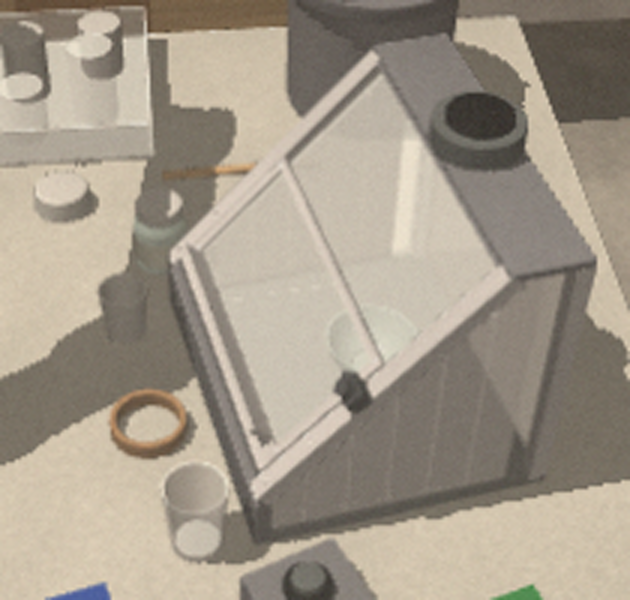

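View pics/tc.png

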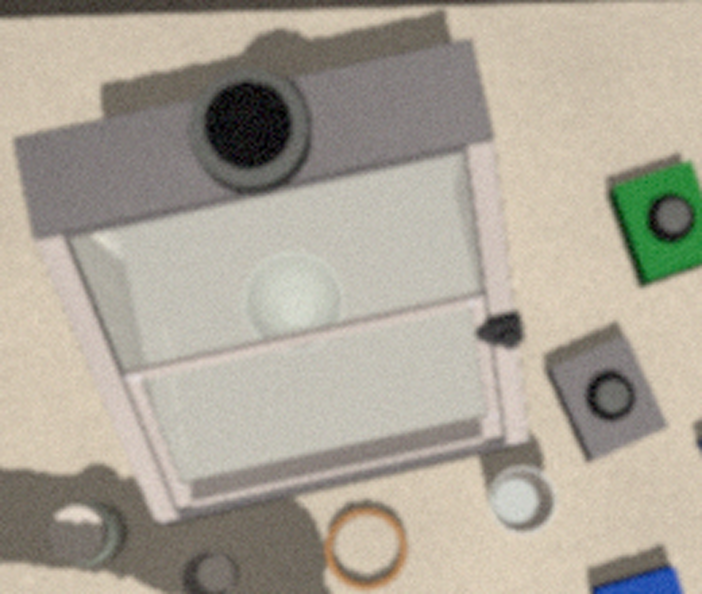

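```bash
cat > h.py <<'E'
import numpy as np,cv2
from workcell import manip,cams
from scipy.spatial.transform import Rotation as R
from scipy.optimize import least_squares
def proj(n,P):
    c=cams.camera_info(n);T=np.linalg.inv(c['pose']);K=np.array([[c['fx'],0,c['cx']],[0,c['fy'],c['cy']],[0,0,1]])
    return cv2.projectPoints(np.atleast_2d(P).astype(float),cv2.Rodrigues(T[:3,:3])[0],T[:3,3],K,c['dist'])[0][:,0]
def tri(obs,x0=(.6,0,.1)):
    f=lambda X:np.concatenate([proj(n,X)[0]-u for n,u in obs])
    r=least_squares(f,x0);return r.x,r.fun
E
python3 - <<'E'
from h import *
t=lambda a,b:(a/2.7+160,b/2.7+40); s=lambda a,b:(a/3+240,b/3+60)
top=[((.34,.2,.335),t(15,138)),((.34,-.2,.335),t(472,40)),((.255,-.2,.335),t(493,140)),((.255,.2,.335),t(38,238)),((0,.2,.08),t(160,520)),((0,-.2,.08),t(528,440))]
side=[((.255,.2,.335),s(378,50)),((.255,-.2,.335),s(508,275)),((.34,-.2,.335),s(593,265)),((.34,.2,.335),s(450,38)),((0,-.2,0),s(262,540)),((0,-.2,.08),s(258,497)),((0,.2,.08),s(175,258))]
def w(p,P): c,d=np.cos(p[2]),np.sin(p[2]);P=np.array(P);return np.c_[p[0]+c*P[:,0]-d*P[:,1],p[1]+d*P[:,0]+c*P[:,1],P[:,2]]
def f(p,sets): return np.concatenate([(proj(n,w(p,[a for a,_ in S]))-np.array([b for _,b in S])).ravel() for n,S in sets])
for sets in ([("top",top)],[("side",side)],[("top",top),("side",side)]):
    r=least_squares(f,[.6,0,0.2],args=(sets,),loss='soft_l1');print(r.x,np.round(f(r.x,sets).reshape(-1,2),1).tolist())
print(tri([("top",t(612,393)),("side",s(308,577))]))
E
```

```text
[0.48362269 0.04099092 0.18905884] [[-0.7, 0.4], [0.7, -0.4], [1.1, -1.9], [-1.7, -0.7], [-0.9, 2.6], [1.4, 1.4]]
[0.48776344 0.03873885 0.17819408] [[0.5, -2.3], [2.5, 0.6], [2.0, -1.2], [0.2, -1.9], [-3.4, 1.9], [-2.0, 1.1], [-2.3, -2.1]]
[0.48514694 0.04070105 0.18517155] [[-0.1, -0.7], [1.5, -0.9], [1.7, -2.3], [-1.3, -1.8], [-0.9, 1.8], [1.5, 1.1], [-0.9, -2.9], [1.7, -0.4], [1.0, -2.3], [-1.3, -2.5], [-3.8, 1.4], [-2.5, 0.6], [-3.4, -2.4]]
(array([ 0.57346576, -0.24494526,  0.0596318 ]), array([ 0.00108592,  0.14074208,  0.14774481, -0.0155196 ]))
```

Emit:
{"name": "move_arm", "arguments": {
  "claw": [0,0,0,0,0,0],
  "dp": [
    [0,0,-0.04],
    [0,0,-0.04],
    [0,0,-0.04],
    [0,0,-0.04],
    [0,0,-0.04],
    [0,0,0]
  ],
  "turn": [
    [0,0,-0.133],
    [0,0,-0.133],
    [0,0,-0.133],
    [0,0,-0.133],
    [0,0,-0.133],
    [0,0,0]
  ]
}}

```text
clock: 0.65
position: [0.2055, 0.5908, 0.2727]
ee_rot: [0.636, 0.772, 0.001, -0.0]
ft_force: [0.7, -0.5, -0.1]
grip_width: 0.149
```

Emit:
{"name": "move_arm", "arguments": {
  "claw": [0,0,0,0,0,0,0,0],
  "dp": [
    [-0.188,0.073,0],
    [-0.188,0.073,0],
    [-0.188,0.073,0],
    [-0.188,0.073,0],
    [-0.188,0.073,0],
    [-0.188,0.073,0],
    [-0.188,0.073,0],
    [-0.188,0.073,0]
  ],
  "turn": [
    [0,0,0],
    [0,0,0],
    [0,0,0],
    [0,0,0],
    [0,0,0],
    [0,0,0],
    [0,0,0],
    [0,0,0]
  ]
}}

```text
clock: 1.32
position: [0.3767, 0.3145, 0.2709]
ee_rot: [0.639, 0.769, -0.0, -0.0]
ft_force: [1.2, -0.5, 0.5]
grip_width: -0.001
```

Emit:
{"name": "move_arm", "arguments": {
  "claw": [0,0,0,0,0,0,0,0],
  "dp": [
    [-0.188,0.073,0],
    [-0.188,0.073,0],
    [-0.19,-0.01,0],
    [-0.2,-0.01,0],
    [-0.2,-0.01,0],
    [-0.2,-0.02,0],
    [-0.2,-0.02,0],
    [-0.2,-0.02,0]
  ],
  "turn": [
    [0,0,0],
    [0,0,0],
    [0,0,0],
    [0,0,0],
    [0,0,0],
    [0,0,0],
    [0,0,0],
    [0,0,0]
  ]
}}

```text
clock: 1.98
position: [0.4451, 0.0089, 0.2708]
ee_rot: [0.639, 0.769, 0.0, -0.0]
ft_force: [0.6, 0.4, 0.7]
grip_width: 0.001
```

```bash
python3 - <<'E'
from h import *
o=manip.get_obs();print(o['clock'],o['position'],o['joint_pos'].round(3),R.from_quat(o['ee_rot']).as_matrix().round(3).tolist())
D=np.array([.573,-.245,.16])-o['position'];print(R.from_quat(o['ee_rot']).inv().apply(D)/.2)
E
```

```text
1.9833 [0.44506868 0.00893215 0.27082466] [-0.555 -0.12   0.401  1.863  0.047  1.389  1.59 ] [[-0.182, 0.983, -0.0], [0.983, 0.182, 0.001], [0.001, -0.0, -1.0]]
[-1.36534989  0.3973646   0.55332875]
```

Emit:
{"name": "move_arm", "arguments": {
  "claw": [0,0,0,0,0,0,0,0],
  "dp": [
    [-0.17,0.05,0.04],
    [-0.17,0.05,0.04],
    [-0.17,0.05,0.06],
    [-0.17,0.05,0.07],
    [-0.17,0.05,0.08],
    [-0.17,0.05,0.08],
    [-0.17,0.05,0.08],
    [-0.17,0.05,0.08]
  ],
  "turn": [
    [0,0,0],
    [0,0,0],
    [0,0,0],
    [0,0,0],
    [0,0,0],
    [0,0,0],
    [0,0,0],
    [0,0,0]
  ]
}}

```text
clock: 2.65
position: [0.5753, -0.2427, 0.1637]
ee_rot: [0.639, 0.769, -0.0, -0.0]
ft_force: [0.7, 1.6, 0.6]
grip_width: -0.003
```

```bash
cat >> h.py <<'E'
def wproj(o,P):
    c=cams.camera_info('wrist');Tt=np.eye(4);Tt[:3,:3]=R.from_quat(o['ee_rot']).as_matrix();Tt[:3,3]=o['position']
    T=np.linalg.inv(Tt@c['tool_from_camera']);K=np.array([[c['fx'],0,c['cx']],[0,c['fy'],c['cy']],[0,0,1]])
    return cv2.projectPoints(np.atleast_2d(P).astype(float),cv2.Rodrigues(T[:3,:3])[0],T[:3,3],K,c['dist'])[0][:,0]
E
python3 - <<'E'
from h import *
o=manip.get_obs();print(o['clock'],o['position'],o['joint_pos'].round(3))
im=cams.camera('wrist')[:,:,::-1].copy()
for z in(.055,.06,.065):print(wproj(o,[.5735,-.245,z]))
cv2.imwrite('pics/w1.png',im)
E
```

```text
2.65 [ 0.57530568 -0.24273376  0.16371767] [-0.167  0.425  0.644  1.58  -0.266  1.226  2.28 ]
[[314.39080963 194.16155232]]
[[314.34029596 196.02600926]]
[[314.28789174 197.96058998]]
```

View pics/w1.png

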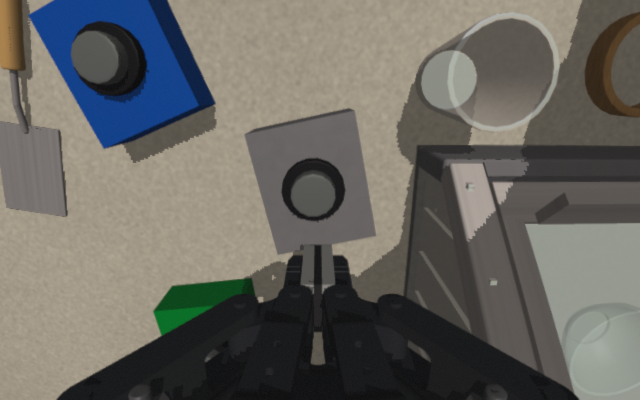

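Emit:
{"name": "move_arm", "arguments": {
  "claw": [0,0,0,0,0,0,0],
  "dp": [
    [0.01,-0.01,0.1],
    [0,0,0.15],
    [0,0,0.1],
    [0,0,0.05],
    [0,0,0.02],
    [0,0,0.02],
    [0,0,0]
  ],
  "turn": [
    [0,0,0],
    [0,0,0],
    [0,0,0],
    [0,0,0],
    [0,0,0],
    [0,0,0],
    [0,0,0]
  ]
}}

```text
clock: 3.28
position: [0.5728, -0.2399, 0.0777]
ee_rot: [0.638, 0.77, 0.0, 0.0]
ft_force: [0.9, -0.5, -0.4]
grip_width: -0.001
```

Emit:
{"name": "move_arm", "arguments": {
  "claw": [0,0,0,0,0],
  "dp": [
    [0,0,0.02],
    [0,0,0.02],
    [0,0,0.02],
    [0,0,0.01],
    [0,0,0]
  ],
  "turn": [
    [0,0,0],
    [0,0,0],
    [0,0,0],
    [0,0,0],
    [0,0,0]
  ]
}}

```text
clock: 3.7
position: [0.5729, -0.2398, 0.0633]
ee_rot: [0.638, 0.77, 0.0, 0.0]
ft_force: [1.0, 0.4, 3.0]
grip_width: 0.001
```

Emit:
{"name": "move_arm", "arguments": {
  "claw": [0,0,0,0],
  "dp": [
    [0,0,0.01],
    [0,0,0.01],
    [0,0,0],
    [0,0,0]
  ],
  "turn": [
    [0,0,0],
    [0,0,0],
    [0,0,0],
    [0,0,0]
  ]
}}

```text
clock: 4.03
position: [0.573, -0.2399, 0.0609]
ee_rot: [0.638, 0.77, 0.001, 0.0]
ft_force: [-4.3, 3.0, 16.2]
grip_width: -0.0
```

Emit:
{"name": "move_arm", "arguments": {
  "claw": [0,0,0,0],
  "dp": [
    [0,0,0.01],
    [0,0,0.01],
    [0,0,0],
    [0,0,0]
  ],
  "turn": [
    [0,0,0],
    [0,0,0],
    [0,0,0],
    [0,0,0]
  ]
}}

```text
clock: 4.37
position: [0.5733, -0.2399, 0.0602]
ee_rot: [0.638, 0.77, 0.002, 0.0]
ft_force: [-17.5, 10.4, 49.9]
grip_width: -0.002
```

```bash
python3 - <<'E'
from h import *
im=cams.camera('wrist')[:,:,::-1];cv2.imwrite('pics/w2.png',im[100:300,200:440].repeat(3,0).repeat(3,1)[:600])
im=cams.camera('side')[:,:,::-1];cv2.imwrite('pics/s2.png',im[180:330,260:460].repeat(4,0).repeat(4,1))
E
```

```text
(no output)
```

View pics/w2.png

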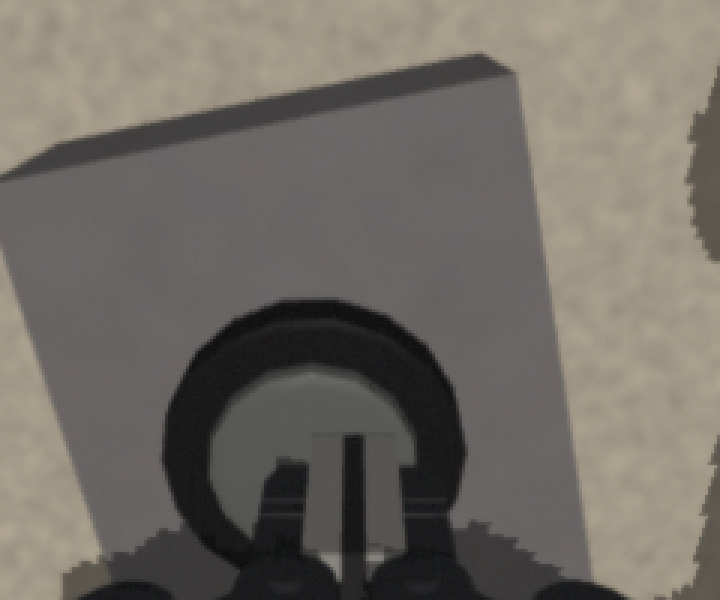

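View pics/s2.png

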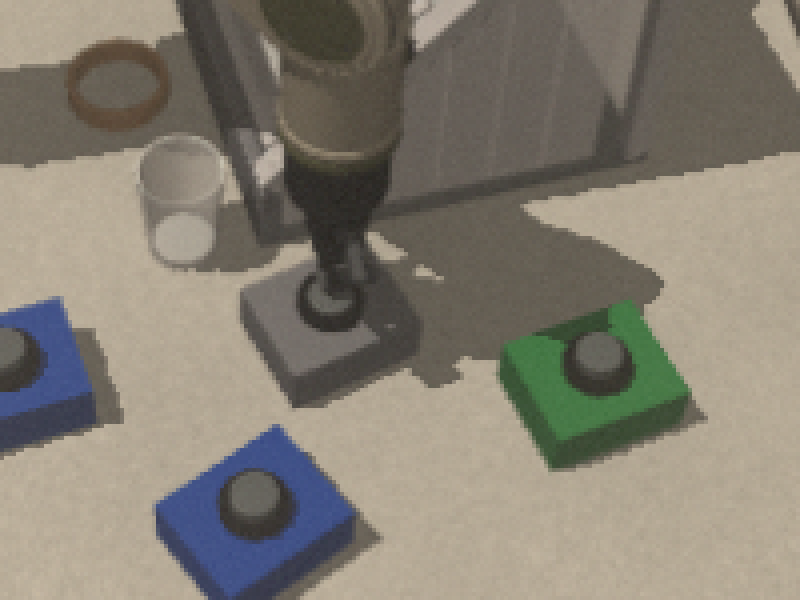

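Emit:
{"name": "move_arm", "arguments": {
  "claw": [0,0,0,0,0],
  "dp": [
    [0,0,-0.06],
    [0,0,-0.06],
    [-0.025,-0.015,0],
    [0,0,0],
    [0,0,0]
  ],
  "turn": [
    [0,0,0],
    [0,0,0],
    [0,0,0],
    [0,0,0],
    [0,0,0]
  ]
}}

```text
clock: 4.88
position: [0.5698, -0.2456, 0.0785]
ee_rot: [0.638, 0.77, -0.0, -0.001]
ft_force: [-0.2, 0.7, -0.4]
grip_width: 0.001
```

```bash
python3 - <<'E'
from h import *
im=cams.camera('wrist')[:,:,::-1];cv2.imwrite('pics/w3.png',im[100:300,200:440].repeat(3,0).repeat(3,1)[:600])
E
```

```text
(no output)
```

View pics/w3.png

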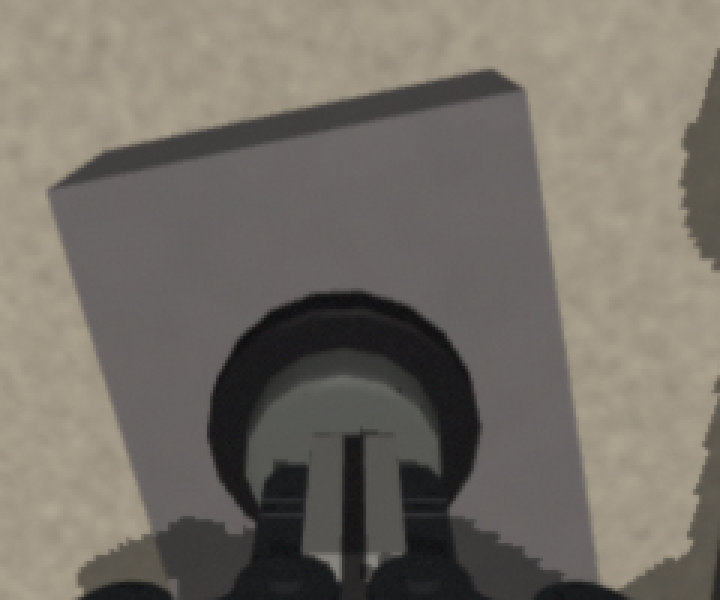

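Emit:
{"name": "move_arm", "arguments": {
  "claw": [0,0,0,0,0],
  "dp": [
    [0,0,-0.15],
    [0,0,-0.2],
    [0,0,-0.2],
    [0,0,-0.2],
    [0,0,-0.2]
  ],
  "turn": [
    [0,0,0],
    [0,0,0],
    [0,0,0],
    [0,0,0],
    [0,0,0]
  ]
}}

```text
clock: 5.35
position: [0.57, -0.2449, 0.2703]
ee_rot: [0.638, 0.77, -0.0, -0.001]
ft_force: [1.6, 0.5, -0.0]
grip_width: 0.004
```

Emit:
{"name": "move_arm", "arguments": {
  "claw": [0,0,0,0,0,0,0,0],
  "dp": [
    [0.186,-0.06,0],
    [0.186,-0.06,0],
    [0.186,-0.06,0],
    [0.186,-0.06,0],
    [0.186,-0.06,0],
    [0.186,-0.06,0],
    [0.186,-0.06,0],
    [0.186,-0.06,0]
  ],
  "turn": [
    [0,0,0],
    [0,0,0],
    [0,0,0],
    [0,0,0],
    [0,0,0],
    [0,0,0],
    [0,0,0],
    [0,0,0]
  ]
}}

```text
clock: 6.02
position: [0.4192, 0.0307, 0.2688]
ee_rot: [0.638, 0.77, -0.0, -0.0]
ft_force: [0.9, 1.3, 0.5]
grip_width: -0.001
```

Emit:
{"name": "move_arm", "arguments": {
  "claw": [0,0,0,0,0,0,0,0],
  "dp": [
    [0,0,0],
    [0,0,0],
    [0,0,0],
    [0,0,0],
    [0,0,0],
    [0,0,0],
    [0,0,0],
    [0,0,0]
  ],
  "turn": [
    [-0.143,0,0],
    [-0.143,0,0],
    [-0.143,0,0],
    [-0.143,0,0],
    [-0.143,0,0],
    [-0.143,0,0],
    [-0.142,0,0],
    [0,0,0]
  ]
}}

```text
clock: 6.68
position: [0.4225, 0.0335, 0.2723]
ee_rot: [0.618, 0.752, 0.186, 0.136]
ft_force: [-0.1, -0.8, -0.2]
grip_width: -0.005
```

```bash
python3 - <<'E'
from h import *
o=manip.get_obs();print(o['clock'],o['position'],o['joint_pos'].round(3),R.from_quat(o['ee_rot']).as_matrix().round(3).tolist())
im=cams.camera('wrist')[:,:,::-1];cv2.imwrite('pics/w4.png',im)
E
```

```text
6.6833 [0.42247433 0.03352335 0.27227953] [-0.048 -0.491 -0.071  2.216 -0.114  0.958  1.691] [[-0.199, 0.879, 0.433], [0.98, 0.167, 0.112], [0.026, 0.447, -0.894]]
```

View pics/w4.png

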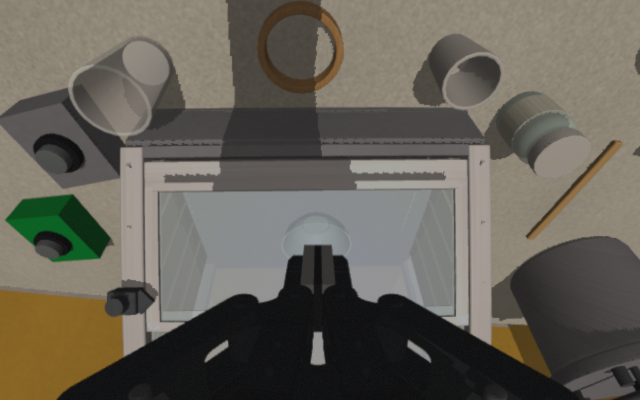

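```bash
python3 - <<'E'
import cv2
im=cv2.imread('pics/w4.png')
a=cv2.resize(im[130:330,90:350],None,fx=3,fy=3,interpolation=cv2.INTER_CUBIC);cv2.imwrite('pics/w4a.png',cv2.convertScaleAbs(a,alpha=1.3))
a=cv2.resize(im[130:330,300:500],None,fx=3,fy=3,interpolation=cv2.INTER_CUBIC);cv2.imwrite('pics/w4b.png',cv2.convertScaleAbs(a,alpha=1.3))
E
```

```text
(no output)
```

View pics/w4a.png

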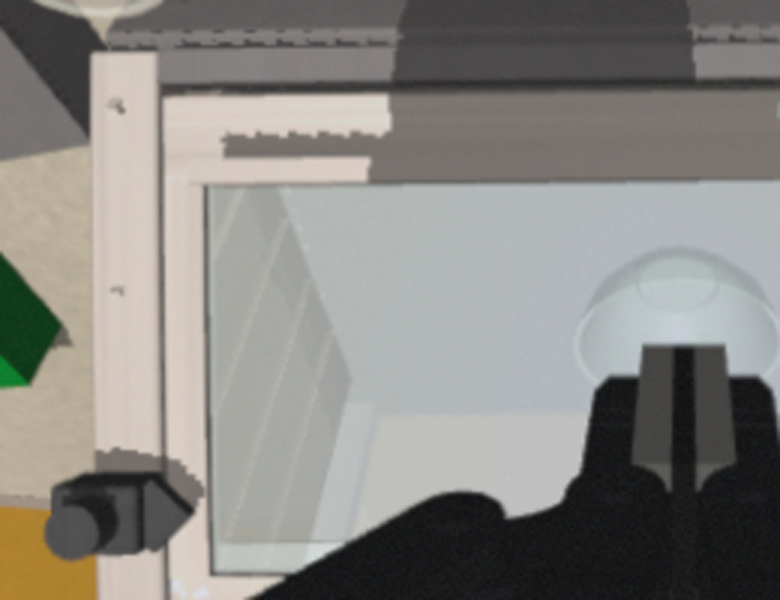

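View pics/w4b.png

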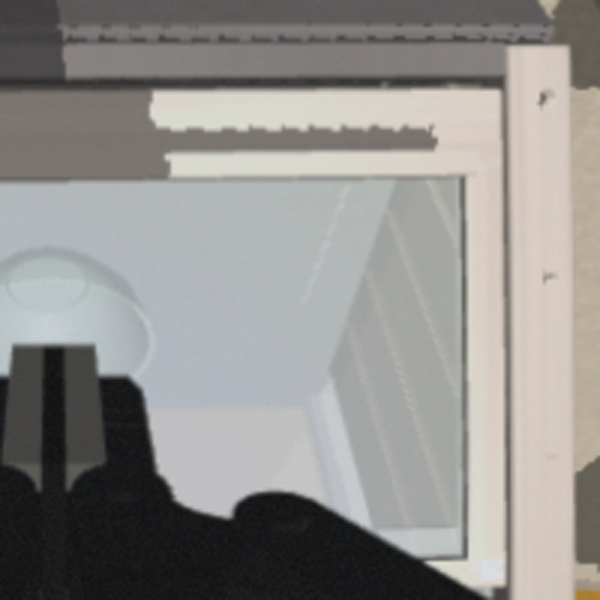

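```bash
cat >> h.py <<'E'
def trim(obs,x0=(.6,0,.1)):
    f=lambda X:np.concatenate([((wproj(n,X) if isinstance(n,dict) else proj(n,X))[0]-u)*w for n,u,w in obs])
    r=least_squares(f,x0);return r.x,(r.fun).round(1)
def tocab(P,c=(.485,.041,.187)):
    d=np.array(P)-[c[0],c[1],0];a,b=np.cos(c[2]),np.sin(c[2]);x=a*d[0]+b*d[1];y=-b*d[0]+a*d[1];z=d[2]
    return dict(x=x,y=y,z=z,s=(x+z-.08)/2**.5,out=(-x+z-.08)/2**.5)
E
python3 - <<'E'
from h import *
o=manip.get_obs()
np.save('o4.npy',o,allow_pickle=True)
t=lambda a,b:(a/2.7+160,b/2.7+40); s=lambda a,b:(a/3+240,b/3+60)
T=trim([('top',t(478,330),1),('side',s(333,388),1),(o,(156.7,294),1.5)]);print(T,tocab(T[0]))
# cab fit with wrist rails: right rail bottom outer/inner corners crop a (90,52),(158,52); left rail b (505,45),(565,45)
for p in [(120,147.3),(142.7,147.3),(300+505/3,145),(300+565/3,145)]:
    # intersect with z plane .08
    print(p,[ (lambda r: tocab([*r.x,z]))(least_squares(lambda X:wproj(o,[X[0],X[1],z])[0]-p,[.5,0])) for z in(.08,)])
E
```

```text
(array([ 0.6220511 , -0.09536215,  0.19160287]), array([-0.2,  1.7,  3.7, -3.5, -0.5, -0.8])) {'x': np.float64(0.10931043820006134), 'y': np.float64(-0.15946431588423082), 'z': np.float64(0.1916028709248582), 's': np.float64(0.15620929893659058), 'out': np.float64(0.001620994725117813)}
(120, 147.3) [{'x': np.float64(0.0024330796986530845), 'y': np.float64(-0.19914949424549622), 'z': np.float64(0.08), 's': np.float64(0.0017204471540849175), 'out': np.float64(-0.0017204471540849175)}]
(142.7, 147.3) [{'x': np.float64(0.0027755601517186895), 'y': np.float64(-0.17481920905470297), 'z': np.float64(0.08), 's': np.float64(0.001962617404871448), 'out': np.float64(-0.001962617404871448)}]
(468.33333333333337, 145) [{'x': np.float64(0.0014357398495105957), 'y': np.float64(0.17516455234248038), 'z': np.float64(0.08), 's': np.float64(0.001015221383608693), 'out': np.float64(-0.001015221383608693)}]
(488.33333333333337, 145) [{'x': np.float64(0.001333720391154293), 'y': np.float64(0.19775101129490438), 'z': np.float64(0.08), 's': np.float64(0.0009430827327919801), 'out': np.float64(-0.0009430827327919801)}]
```

```bash
cat >> h.py <<'E'
def plan(P,n=1):
    o=manip.get_obs();D=np.array(P)-o['position'];print('rows>=',np.linalg.norm(D)/.0417,(R.from_quat(o['ee_rot']).inv().apply(D)/.2).round(3))
def cabw(x,y,z,c=(.487,.041,.187)):
    return [c[0]+np.cos(c[2])*x-np.sin(c[2])*y,c[1]+np.sin(c[2])*x+np.cos(c[2])*y,z]
def so(s,out,y=0): return cabw((s-out)/2**.5,y,.08+(s+out)/2**.5)
E
python3 - <<'E'
from h import *
o=manip.get_obs();A=R.from_quat(o['ee_rot'])
# desired orientation: tilt th
for th in (20,22,26,30,45):
    t=np.radians(th);c=.187
    z=np.array([np.sin(t)*np.cos(c),np.sin(t)*np.sin(c),-np.cos(t)]);x=np.array([-np.sin(c),np.cos(c),0]);y=np.cross(z,x)
    B=R.from_matrix(np.c_[x,y,z]);print(th,((A.inv()*B).as_rotvec()/np.radians(45)).round(3), B.as_quat().round(3), B.inv().apply(np.array([.455,.035,.10])-o['position'])/.2)
E
```

```text
20 [ 0.143 -0.037  0.003] [0.628 0.758 0.134 0.111] [-0.02413099 -0.14329057  0.86542808]
22 [ 0.099 -0.037  0.003] [0.626 0.756 0.147 0.122] [-0.02413099 -0.17340628  0.85990011]
26 [ 0.01  -0.037  0.001] [0.622 0.75  0.173 0.144] [-0.02413099 -0.23296747  0.84570923]
30 [-0.079 -0.037  0.   ] [0.616 0.744 0.199 0.165] [-0.02413099 -0.29139367  0.82739814]
45 [-0.412 -0.036 -0.005] [0.589 0.711 0.295 0.244] [-0.02413099 -0.49561107  0.723787  ]
```

Emit:
{"name": "move_arm", "arguments": {
  "claw": [0,0,0,0,0,0,0,0],
  "dp": [
    [0,0,0],
    [-0.004,-0.029,0.14],
    [-0.004,-0.029,0.15],
    [-0.004,-0.029,0.15],
    [-0.004,-0.029,0.15],
    [-0.004,-0.029,0.14],
    [-0.004,-0.029,0.12],
    [0,0,0]
  ],
  "turn": [
    [0.1,-0.037,0],
    [0,0,0],
    [0,0,0],
    [0,0,0],
    [0,0,0],
    [0,0,0],
    [0,0,0],
    [0,0,0]
  ]
}}

```text
clock: 7.4
position: [0.4519, 0.0386, 0.0977]
ee_rot: [0.623, 0.76, 0.144, 0.118]
ft_force: [-3.0, -0.7, -1.3]
grip_width: 0.002
```

```bash
python3 - <<'E'
from h import *
o=manip.get_obs();print(o['clock'],o['position'],o['joint_pos'].round(3),R.from_quat(o['ee_rot']).as_matrix().round(3).tolist(),tocab(o['position'],(.487,.041,.187)))
im=cams.camera('wrist')[:,:,::-1];cv2.imwrite('pics/w5.png',im)
im=cams.camera('side')[:,:,::-1];cv2.imwrite('pics/s5.png',im[60:260,240:450].repeat(3,0).repeat(3,1))
E
```

```text
7.4 [0.45187125 0.03856865 0.09771976] [-0.061 -0.159 -0.112  2.349 -0.047  0.576  1.628] [[-0.197, 0.912, 0.36], [0.98, 0.183, 0.072], [-0.0, 0.367, -0.93]] {'x': np.float64(-0.03496834177703724), 'y': np.float64(0.0041418965948970005), 'z': np.float64(0.09771976120019546), 's': np.float64(-0.012196588291727395), 'out': np.float64(0.03725611490305637)}
```

View pics/w5.png

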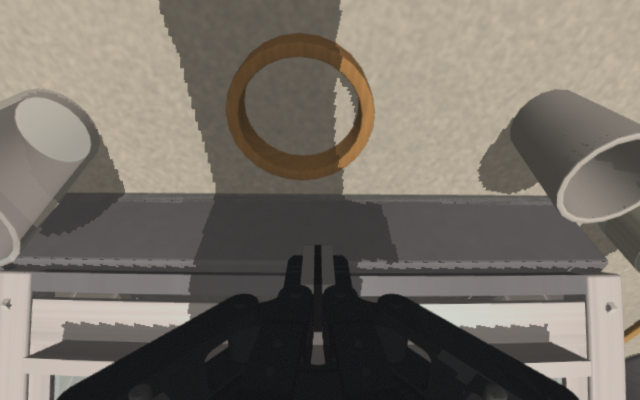

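View pics/s5.png

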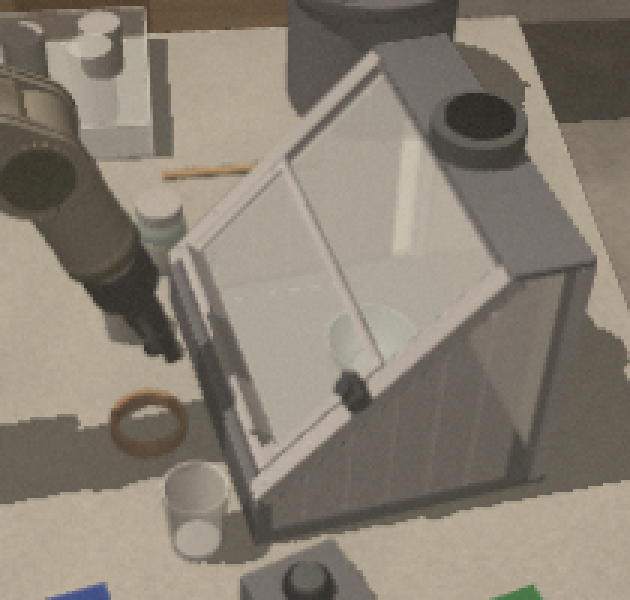

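```bash
python3 - <<'E'
import cv2
im=cv2.imread('pics/w5.png')
a=cv2.resize(im[270:400,0:160],None,fx=4.5,fy=4.5,interpolation=cv2.INTER_CUBIC);cv2.imwrite('pics/w5a.png',cv2.convertScaleAbs(a,alpha=1.3))
a=cv2.resize(im[270:400,480:640],None,fx=4.5,fy=4.5,interpolation=cv2.INTER_CUBIC);cv2.imwrite('pics/w5b.png',cv2.convertScaleAbs(a,alpha=1.3))
E
```

```text
(no output)
```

View pics/w5a.png

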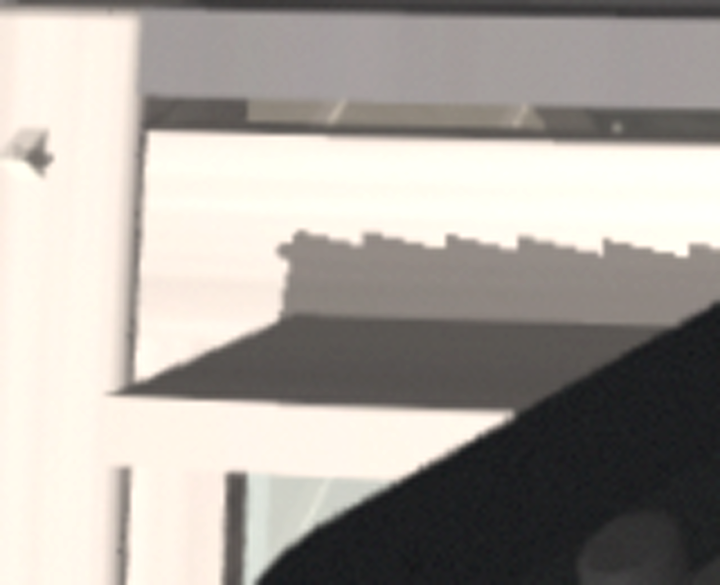

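View pics/w5b.png

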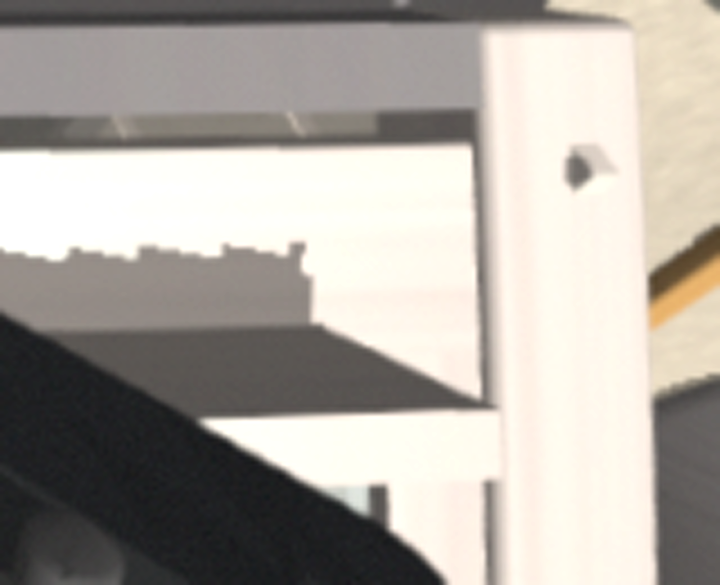

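```bash
python3 - <<'E'
from h import *
o=manip.get_obs()
ob=[('r',-1,(292,315,0)),('o',-1,(105,393,0)),('t',-1,(105,467,0)),('r',1,(320,325,480)),('o',1,(490,407,480)),('t',1,(490,482,480))]
U=np.array([(a/4.5+c,270+b/4.5) for _,_,(a,b,c) in ob])
def pts(p):
    s,f,y=p; return [so(s+(.008 if k=='t' else 0), f+(0 if k=='r' else .03), y+.15*g) for k,g,_ in ob]
r=least_squares(lambda p:(wproj(o,np.array(pts(p)))-U).ravel(),[.04,0,0]);print(r.x,r.fun.round(1))
r2=least_squares(lambda p:(wproj(o,np.array(pts([p[0],0,p[1]])))-U).ravel(),[.04,0]);print(r2.x,r2.fun.round(1))
P=np.load('o4.npy',allow_pickle=True).item()
for f in(-.01,-.005,0): # pointer tip s, given face
    q=least_squares(lambda p:wproj(P,so(p[0],f+.012,p[1]))[0]-(156.7,294),[.15,-.16]);print(f,q.x)
E
```

```text
[ 0.04540846  0.00127994 -0.00055973] [ 0.4 -0.6  0.2  0.7 -0.4 -0.4 -1.2 -0.   0.3  0.9  0.6 -0.6]
[ 0.04592753 -0.00059335] [ 1.8 -0.5  2.1  0.8  1.6 -0.4 -2.7  0.1 -1.6  0.9 -1.3 -0.6]
-0.01 [ 0.15562065 -0.1591768 ]
-0.005 [ 0.15420339 -0.15682346]
0 [ 0.15278612 -0.15447011]
```

```bash
python3 - <<'E'
from h import *
plan(so(.012,.012)); 
E
```

```text
rows>= 0.8005710040915366 [-0.021  0.141  0.086]
```

Emit:
{"name": "move_arm", "arguments": {
  "claw": [0,0,0,0,0,0],
  "dp": [
    [-0.01,0.07,0.043],
    [-0.01,0.07,0.043],
    [0,0,0],
    [0,0,0],
    [0,0,0],
    [0,0,0]
  ],
  "turn": [
    [0,0,0],
    [0,0,0],
    [-0.1,0,0],
    [-0.1,0,0],
    [0,0,0],
    [0,0,0]
  ]
}}

```text
clock: 8.0
position: [0.4873, 0.0403, 0.0987]
ee_rot: [0.612, 0.745, 0.207, 0.17]
ft_force: [0.5, 0.2, -0.7]
grip_width: 0.005
```

```bash
cat > st.py <<'E'
from h import *
o=manip.get_obs();c=tocab(o['position'],(.487,.041,.187));A=R.from_quat(o['ee_rot']).as_matrix()
print(o['clock'],o['position'].round(4),'s %.4f out %.4f y %.4f'%(c['s'],c['out'],c['y']),'tilt',np.degrees(np.arccos(-A[2,2])).round(1),o['joint_pos'].round(3),o['ft_force'].round(1))
U=np.array([np.cos(.187),np.sin(.187),1])/2**.5;N=np.array([-np.cos(.187),-np.sin(.187),1])/2**.5
print('upslope in tool',(A.T@U).round(3),'out',(A.T@N).round(3))
E
python3 st.py
```

```text
8.0 [0.4873 0.0403 0.0987] s 0.0133 out 0.0131 y -0.0008 tilt 31.0 [-0.057 -0.151 -0.102  2.404 -0.094  0.347  1.683] [ 0.5  0.2 -0.7]
upslope in tool [-0.006  0.97  -0.241] out [ 0.006 -0.241 -0.97 ]
```

Emit:
{"name": "move_arm", "arguments": {
  "claw": [0,0,0,0,0,0],
  "dp": [
    [0,0.03,-0.006],
    [0,0.03,-0.006],
    [0,0.01,-0.002],
    [0,0.01,-0.002],
    [0,0.01,-0.002],
    [0,0,0]
  ],
  "turn": [
    [0,0,0],
    [0,0,0],
    [0,0,0],
    [0,0,0],
    [0,0,0],
    [0,0,0]
  ]
}}

```text
clock: 8.5
position: [0.5007, 0.0426, 0.1097]
ee_rot: [0.612, 0.744, 0.206, 0.17]
ft_force: [-3.8, 1.3, 0.4]
grip_width: -0.001
```

```bash
python3 st.py;python3 - <<'E'
from h import *
im=cams.camera('side')[:,:,::-1];cv2.imwrite('pics/s6.png',im[60:260,240:450].repeat(3,0).repeat(3,1))
E
```

```text
8.5 [0.5007 0.0426 0.1097] s 0.0307 out 0.0113 y -0.0009 tilt 31.0 [-0.052 -0.138 -0.108  2.364 -0.085  0.375  1.673] [-3.8  1.3  0.4]
upslope in tool [-0.006  0.97  -0.242] out [ 0.005 -0.242 -0.97 ]
```

View pics/s6.png

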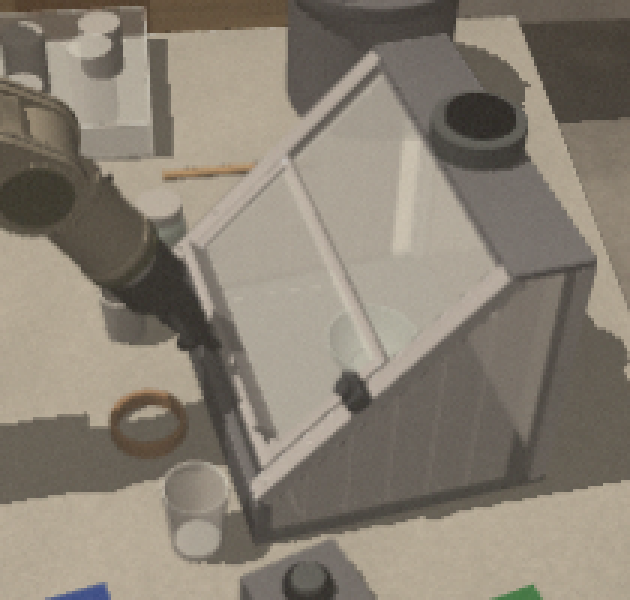

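Emit:
{"name": "move_arm", "arguments": {
  "claw": [0,0,0,0,0,0,0,0],
  "dp": [
    [0,0.01,-0.002],
    [0,0.02,-0.005],
    [0,0.024,-0.006],
    [0,0.024,-0.006],
    [0,0.024,-0.006],
    [0,0.024,-0.006],
    [0,0.024,-0.006],
    [0,0.02,-0.005]
  ],
  "turn": [
    [0,0,0],
    [0,0,0],
    [0,0,0],
    [0,0,0],
    [0,0,0],
    [0,0,0],
    [0,0,0],
    [0,0,0]
  ]
}}

```text
clock: 9.22
position: [0.5247, 0.0472, 0.1342]
ee_rot: [0.612, 0.744, 0.206, 0.17]
ft_force: [-4.8, 0.2, -0.5]
grip_width: 0.002
```

```bash
python3 st.py;python3 - <<'E'
from h import *
im=cams.camera('wrist')[:,:,::-1];cv2.imwrite('pics/w7.png',im)
E
```

```text
9.2167 [0.5247 0.0472 0.1342] s 0.0654 out 0.0113 y -0.0009 tilt 31.0 [-0.049 -0.121 -0.112  2.288 -0.069  0.434  1.655] [-4.8  0.2 -0.5]
upslope in tool [-0.005  0.97  -0.242] out [ 0.005 -0.242 -0.97 ]
```

View pics/w7.png

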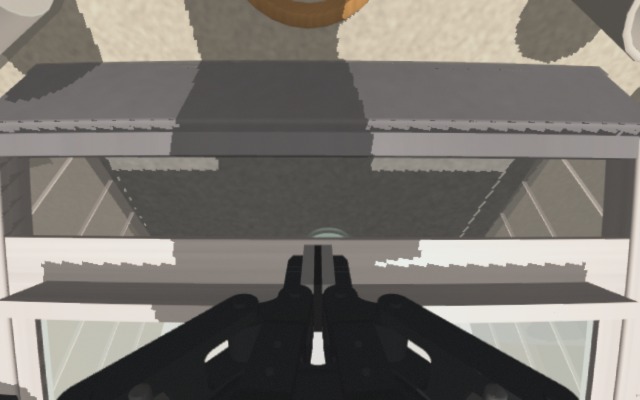

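Emit:
{"name": "move_arm", "arguments": {
  "claw": [0,0,0,0,0,0,0,0],
  "dp": [
    [0,0.024,-0.006],
    [0,0.034,-0.008],
    [0,0.034,-0.008],
    [0,0.034,-0.008],
    [0,0.034,-0.008],
    [0,0.034,-0.008],
    [0,0.024,-0.006],
    [0,0.015,-0.004]
  ],
  "turn": [
    [0,0,0],
    [0,0,0],
    [0,0,0],
    [0,0,0],
    [0,0,0],
    [0,0,0],
    [0,0,0],
    [0,0,0]
  ]
}}

```text
clock: 9.93
position: [0.5586, 0.0538, 0.1683]
ee_rot: [0.612, 0.744, 0.207, 0.17]
ft_force: [-5.1, -1.8, 0.4]
grip_width: 0.002
```

```bash
python3 st.py;python3 - <<'E'
from h import *
im=cams.camera('wrist')[:,:,::-1];cv2.imwrite('pics/w8.png',im)
im=cams.camera('side')[:,:,::-1];cv2.imwrite('pics/s8.png',im[60:260,240:450].repeat(3,0).repeat(3,1))
E
```

```text
9.9333 [0.5586 0.0538 0.1683] s 0.1138 out 0.0110 y -0.0007 tilt 31.0 [-0.049 -0.09  -0.115  2.179 -0.05   0.511  1.635] [-5.1 -1.8  0.4]
upslope in tool [-0.005  0.97  -0.241] out [ 0.005 -0.241 -0.97 ]
```

View pics/w8.png

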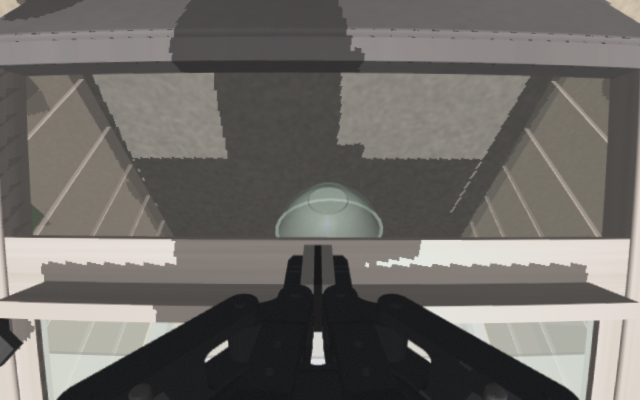

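View pics/s8.png

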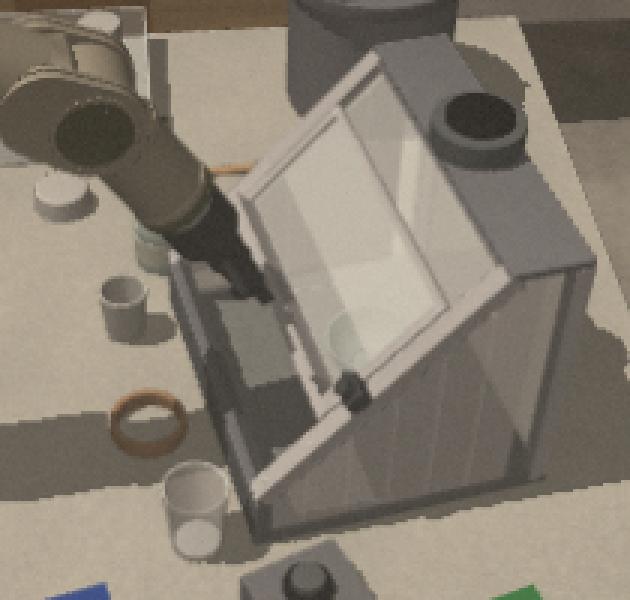

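```bash
python3 - <<'E'
import cv2
im=cv2.imread('pics/w8.png')
a=cv2.resize(im[250:380,0:140],None,fx=4.5,fy=4.5,interpolation=cv2.INTER_CUBIC);cv2.imwrite('pics/w8a.png',cv2.convertScaleAbs(a,alpha=1.3))
a=cv2.resize(im[250:380,500:640],None,fx=4.5,fy=4.5,interpolation=cv2.INTER_CUBIC);cv2.imwrite('pics/w8b.png',cv2.convertScaleAbs(a,alpha=1.3))
E
```

```text
(no output)
```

View pics/w8a.png

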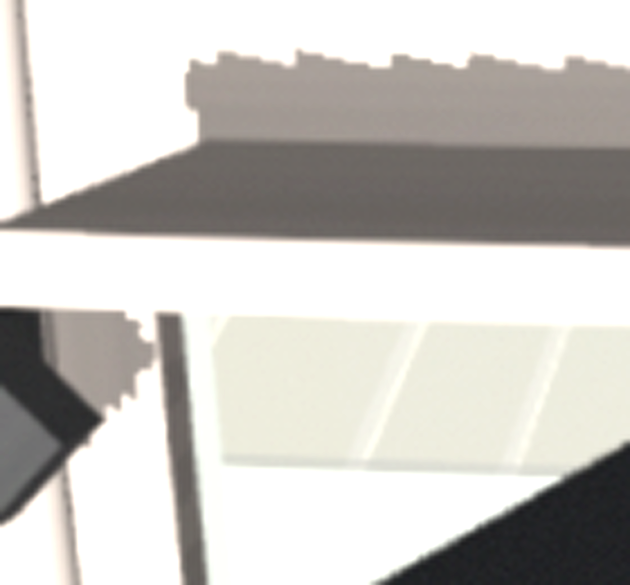

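View pics/w8b.png

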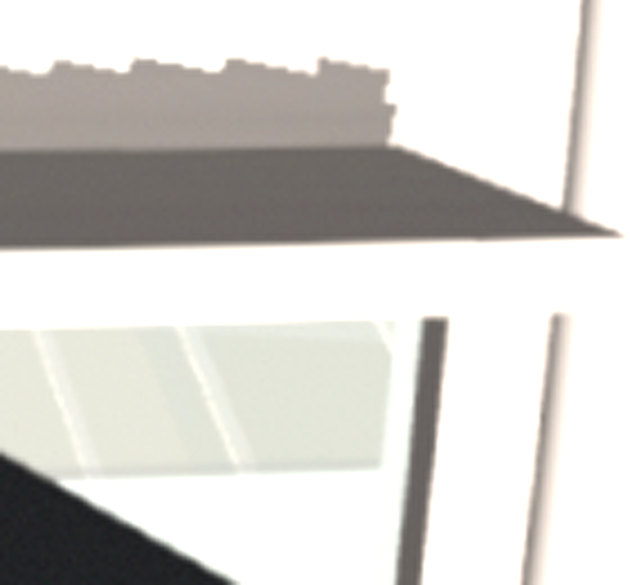

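```bash
python3 - <<'E'
from h import *
o=manip.get_obs()
ob=[('r',-1,(202,142,0)),('o',-1,(0,226,0)),('r',1,(395,148,500)),('o',1,(620,235,500)),('t',1,(620,315,500)),('t',-1,(0,306,0))]
U=np.array([(a/4.5+c,250+b/4.5) for _,_,(a,b,c) in ob])
def pts(p):
    s,f,y=p; return [so(s+(.008 if k=='t' else 0), f+(0 if k=='r' else .03), y+.15*g) for k,g,_ in ob]
r=least_squares(lambda p:(wproj(o,np.array(pts(p)))-U).ravel(),[.04,0,0]);print(r.x,r.fun.round(1),'centre',r.x[0]+.004)
V=np.array([(103/4.5,250+418/4.5),(65/4.5,250+447/4.5)]); y0=r.x[2]
q=least_squares(lambda p:(wproj(o,np.array([so(p[0],p[1],p[3]),so(p[0],p[2],p[3])]))-V).ravel(),[.15,.005,.015,-.158]);print(q.x,q.fun)
q=least_squares(lambda p:(wproj(o,np.array([so(p[0],p[1],y0-.158),so(p[0],p[2],y0-.158)]))-V).ravel(),[.15,.005,.015]);print(q.x,q.fun.round(1))
W=V.mean(0);q=least_squares(lambda p:(wproj(o,so(p[0],r.x[1]+.012,p[1]))[0]-W),[.15,-.158]);print(q.x)
E
```

```text
[ 0.12918017 -0.00098311  0.00112039] [ 3.5 -0.6 -2.2  1.1 -0.1 -0.3  0.8  0.7 -1.  -0.8 -0.6 -0.2] centre 0.13318016572324778
[ 0.27093379 -0.18577375 -0.17338679 -0.34812257] [ 0.33658323  0.577941   -0.32659523 -0.56036208]
[0.16024002 0.00973876 0.01529244] [ 0.3  0.6 -0.3 -0.6]
[ 0.16112184 -0.15841332]
```

```bash
python3 - <<'E'
from h import *
P=np.load('o4.npy',allow_pickle=True).item()
for f in(-.003,0):
    q=least_squares(lambda p:wproj(P,so(p[0],f+.012,p[1]))[0]-(90+195/3,130+511/3),[.15,-.16]);print(f,q.x)
im=cv2.imread('pics/w4.png')
a=cv2.resize(im[270:330,90:180],None,fx=8,fy=8,interpolation=cv2.INTER_CUBIC);cv2.imwrite('pics/w4c.png',cv2.convertScaleAbs(a,alpha=1.8))
E
```

```text
-0.003 [ 0.16025941 -0.15788794]
0 [ 0.15935032 -0.15645884]
```

View pics/w4c.png

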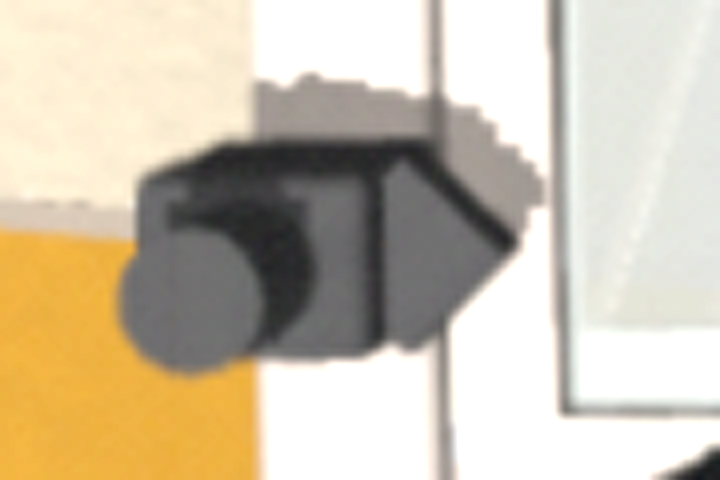

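Emit:
{"name": "move_arm", "arguments": {
  "claw": [0,0,0,0,0,0,0,0],
  "dp": [
    [0,0.015,-0.004],
    [0,0.02,-0.005],
    [0,0.02,-0.005],
    [0,0.02,-0.005],
    [0,0.015,-0.004],
    [0,0.01,-0.002],
    [0,0.007,-0.002],
    [0,0,0]
  ],
  "turn": [
    [0,0,0],
    [0,0,0],
    [0,0,0],
    [0,0,0],
    [0,0,0],
    [0,0,0],
    [0,0,0],
    [0,0,0]
  ]
}}

```text
clock: 10.7
position: [0.5741, 0.0569, 0.1841]
ee_rot: [0.612, 0.744, 0.207, 0.17]
ft_force: [-1.3, -2.4, -2.2]
grip_width: 0.002
```

```bash
python3 st.py;python3 - <<'E'
from h import *
im=cams.camera('wrist')[:,:,::-1];cv2.imwrite('pics/w9.png',im)
a=cv2.resize(im[250:380,0:140],None,fx=4.5,fy=4.5,interpolation=cv2.INTER_CUBIC);cv2.imwrite('pics/w9a.png',a)
im=cams.camera('side')[:,:,::-1];a=im[150:220,310:390];cv2.imwrite('pics/s9.png',cv2.resize(a,None,fx=8,fy=8,interpolation=cv2.INTER_CUBIC))
E
```

```text
10.7 [0.5741 0.0569 0.1841] s 0.1363 out 0.0110 y -0.0006 tilt 31.1 [-0.05  -0.074 -0.116  2.128 -0.042  0.545  1.627] [-1.3 -2.4 -2.2]
upslope in tool [-0.005  0.971 -0.24 ] out [ 0.005 -0.24  -0.971]
```

View pics/w9a.png

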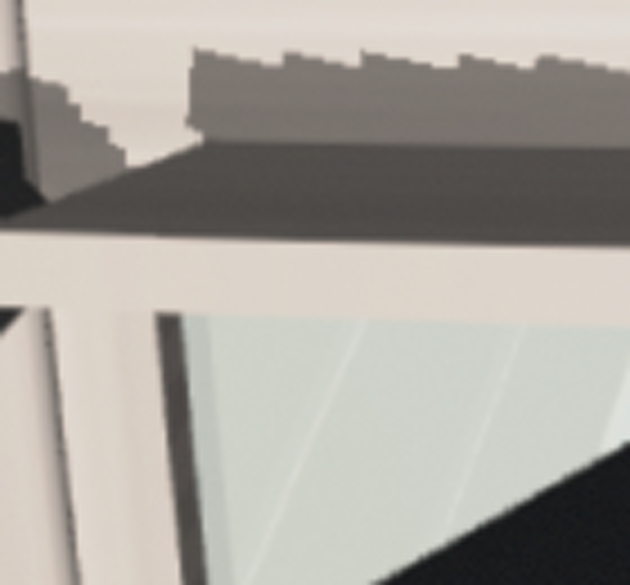

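View pics/s9.png

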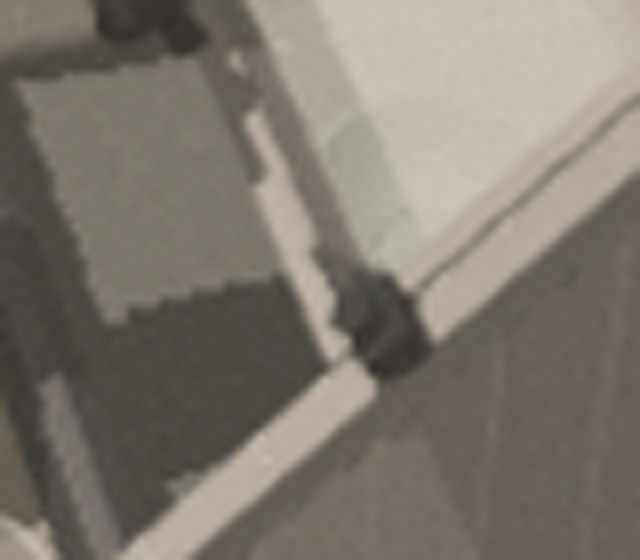

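Emit:
{"name": "move_arm", "arguments": {
  "claw": [0,0,0,0,0,0,0,0],
  "dp": [
    [0,-0.04,0],
    [0,0,-0.15],
    [0,0,-0.15],
    [0,0,-0.15],
    [-0.125,0.1,-0.025],
    [-0.125,0.1,-0.025],
    [-0.125,0.1,-0.025],
    [-0.125,0.1,-0.025]
  ],
  "turn": [
    [0,0,0],
    [0,0,0],
    [0,0,0],
    [0,0,0],
    [0,0,0],
    [0,0,0],
    [0,0,0],
    [0,0,0]
  ]
}}

```text
clock: 11.47
position: [0.5986, -0.0409, 0.3168]
ee_rot: [0.611, 0.744, 0.208, 0.171]
ft_force: [0.7, 0.5, 1.2]
grip_width: 0.002
```

Emit:
{"name": "move_arm", "arguments": {
  "claw": [0,0],
  "dp": [
    [0,0,0],
    [0,0,0]
  ],
  "turn": [
    [0,0,0],
    [0,0,0]
  ]
}}

```text
clock: 11.63
position: [0.5986, -0.0411, 0.3159]
ee_rot: [0.612, 0.744, 0.207, 0.171]
ft_force: [1.1, 0.7, -0.0]
grip_width: 0.001
```

```bash
python3 st.py;python3 - <<'E'
from h import *
np.save('o10.npy',manip.get_obs(),allow_pickle=True)
im=cams.camera('wrist')[:,:,::-1];cv2.imwrite('pics/w10.png',im)
E
```

```text
11.6333 [ 0.5986 -0.0411  0.3159] s 0.2336 out 0.1001 y -0.1015 tilt 31.2 [-0.011 -0.122  0.073  1.885 -0.163  0.856  1.902] [ 1.1  0.7 -0. ]
upslope in tool [-0.004  0.971 -0.239] out [ 0.004 -0.239 -0.971]
```

View pics/w10.png

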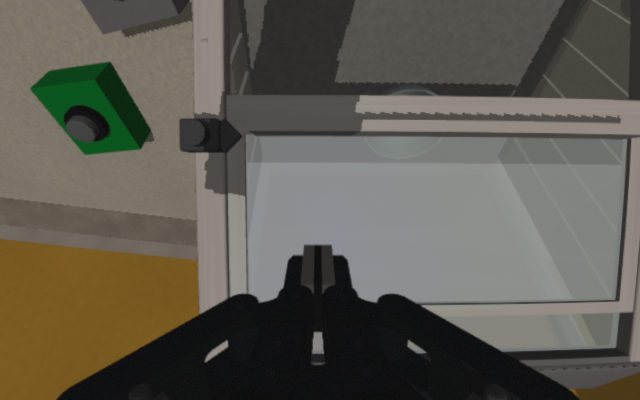

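```bash
python3 - <<'E'
import cv2,numpy as np
im=cv2.imread('pics/w10.png')
a=im[85:160,170:270].astype(float)
a=np.clip((a-60)*1.9,0,255).astype(np.uint8)
cv2.imwrite('pics/w10a.png',cv2.resize(a,None,fx=8,fy=8,interpolation=cv2.INTER_CUBIC))
E
```

```text
(no output)
```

View pics/w10a.png

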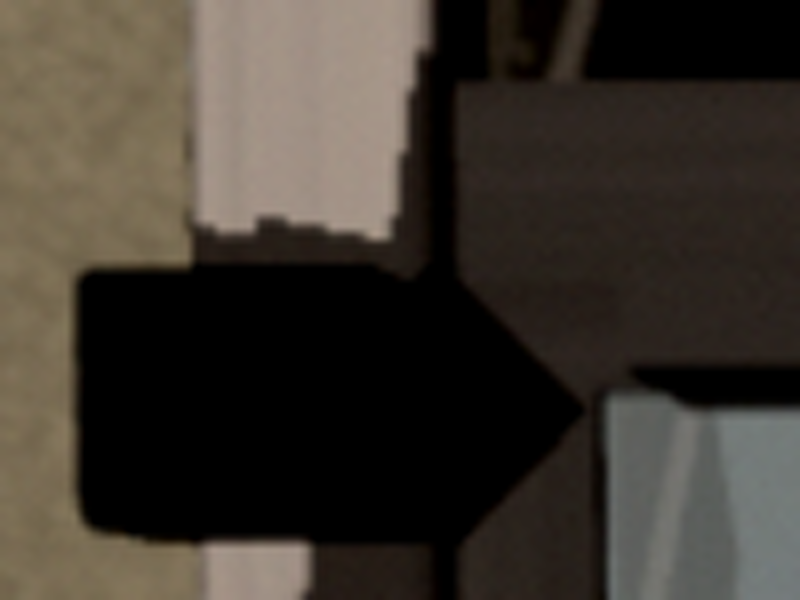

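```bash
python3 - <<'E'
import cv2,numpy as np
im=cv2.imread('pics/w10.png')
a=im[85:160,200:300].astype(float)
a=np.clip((a-55)*5,0,255).astype(np.uint8)
cv2.imwrite('pics/w10b.png',cv2.resize(a,None,fx=8,fy=8,interpolation=cv2.INTER_CUBIC))
g=im.astype(int).sum(2)
for x in (236,246,260,290,330,400,500,600): print(x,g[90:142,x].tolist())
E
```

```text
236 [194, 201, 199, 181, 185, 222, 235, 235, 238, 242, 240, 244, 241, 238, 238, 240, 241, 243, 242, 235, 236, 238, 235, 232, 237, 235, 236, 236, 231, 233, 227, 226, 228, 229, 229, 229, 231, 233, 226, 196, 139, 95, 97, 104, 100, 102, 96, 97, 98, 92, 78, 82]
246 [168, 162, 159, 160, 177, 223, 233, 242, 239, 241, 241, 244, 239, 241, 239, 239, 239, 245, 244, 237, 238, 238, 236, 238, 239, 235, 233, 233, 234, 234, 231, 224, 229, 227, 228, 230, 232, 236, 237, 237, 238, 233, 229, 230, 276, 322, 332, 332, 335, 333, 334, 332]
260 [138, 138, 139, 139, 156, 226, 236, 239, 243, 243, 244, 242, 240, 238, 239, 239, 242, 243, 240, 237, 237, 238, 237, 239, 238, 238, 235, 233, 238, 238, 238, 237, 238, 239, 237, 238, 234, 235, 238, 234, 213, 162, 137, 140, 145, 206, 301, 362, 365, 365, 362, 359]
290 [129, 135, 137, 139, 155, 208, 235, 241, 241, 244, 247, 246, 244, 239, 242, 241, 242, 247, 242, 236, 241, 238, 242, 240, 241, 237, 235, 232, 235, 237, 238, 239, 239, 237, 238, 240, 238, 239, 235, 235, 209, 161, 137, 136, 151, 213, 311, 362, 370, 372, 372, 371]
330 [132, 136, 133, 133, 156, 210, 237, 241, 247
[... 311 characters left out ...]
 426, 425, 422, 419, 401, 263, 235, 231, 231, 229, 234, 287, 405, 421, 418, 419, 421, 420, 421, 420, 423, 419, 405, 331, 214, 195, 199, 224, 312, 393, 400, 401, 397, 395]
500 [134, 133, 134, 131, 135, 139, 211, 359, 411, 416, 410, 411, 413, 416, 415, 413, 421, 422, 419, 418, 421, 423, 421, 422, 390, 264, 230, 232, 231, 235, 287, 378, 410, 415, 414, 416, 413, 413, 416, 412, 415, 407, 328, 215, 200, 202, 219, 313, 363, 367, 367, 365]
600 [208, 206, 204, 206, 209, 205, 206, 204, 227, 341, 409, 412, 418, 418, 418, 422, 423, 419, 418, 418, 417, 420, 418, 416, 413, 408, 359, 250, 231, 228, 232, 240, 302, 383, 415, 416, 418, 419, 418, 414, 417, 417, 416, 391, 267, 206, 204, 210, 261, 337, 352, 342]
```

View pics/w10b.png

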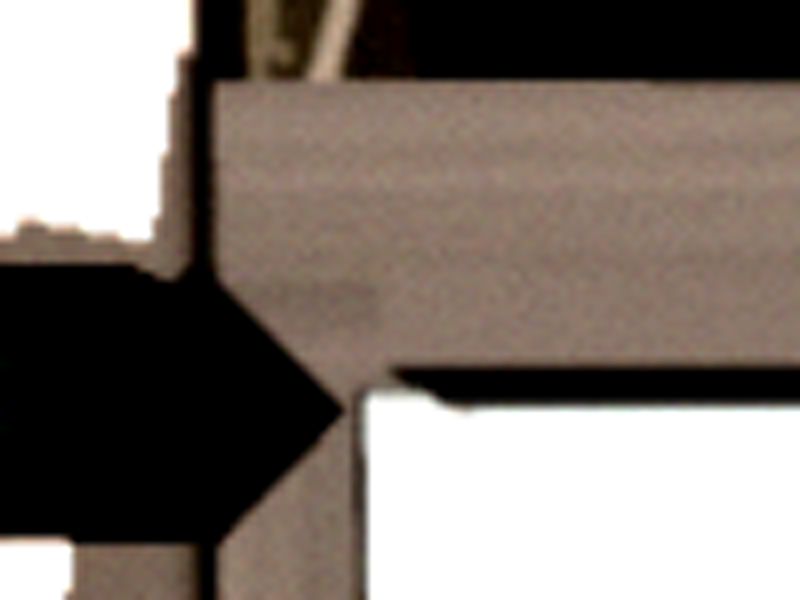

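```bash
python3 - <<'E'
from h import *
o=np.load('o10.npy',allow_pickle=True).item()
L=[(400,119.2,131.2),(500,120.5,132.3),(600,122.1,133.8)]
def S(px,row,out):
    return least_squares(lambda p:wproj(o,so(p[0],out,p[1]))[0]-(px,row),[.15,0]).x
for f in(-.002,0,.001):
    print('face',f)
    for x,a,b in L: l,h=S(x,a+.5-.5,f+.03),S(x,b,f+.03);print(x,l.round(4),h.round(4),'centre',((l+h)/2)[0].round(4))
    print('corner top',S(248.7,131,f+.03),'root',S(255,135.6,f),'tip',S(242.9,136,f+.012),'tip@face outs',S(242.9,136,f+.006),S(242.9,136,f+.018))
E
```

```text
face -0.002
400 [ 0.1502 -0.0427] [ 0.1586 -0.0426] centre 0.1544
500 [0.1502 0.0295] [0.1585 0.0298] centre 0.1543
600 [0.1497 0.1056] [0.1582 0.1061] centre 0.154
corner top [ 0.15905003 -0.14935191] root [ 0.1587115  -0.15053657] tip [ 0.160445   -0.15751948] tip@face outs [ 0.15974334 -0.15886558] [ 0.16114667 -0.15617337]
face 0
400 [ 0.1506 -0.0432] [ 0.1589 -0.0431] centre 0.1547
500 [0.1505 0.0283] [0.1588 0.0286] centre 0.1546
600 [0.1501 0.1038] [0.1585 0.1043] centre 0.1543
corner top [ 0.1593144  -0.14893917] root [ 0.15894793 -0.15016238] tip [ 0.16067889 -0.15707078] tip@face outs [ 0.15997723 -0.15841688] [ 0.16138056 -0.15572467]
face 0.001
400 [ 0.1507 -0.0435] [ 0.159  -0.0433] centre 0.1549
500 [0.1507 0.0278] [0.1589 0.0281] centre 0.1548
600 [0.1503 0.1029] [0.1586 0.1034] centre 0.1544
corner top [ 0.15944658 -0.14873279] root [ 0.15906615 -0.14997529] tip [ 0.16079584 -0.15684642] tip@face outs [ 0.16009417 -0.15819253] [ 0.1614975  -0.15550032]
```

Emit:
{"name": "move_arm", "arguments": {
  "claw": [0,0,0,0,0,0,0,0],
  "dp": [
    [0.125,-0.1,0.025],
    [0.125,-0.1,0.025],
    [0.125,-0.1,0.025],
    [0.125,-0.1,0.025],
    [0,-0.02,0],
    [0,0,0],
    [0,0,0],
    [0,0,0]
  ],
  "turn": [
    [0,0,0],
    [0,0,0],
    [0,0,0],
    [0,0,0],
    [0,0,0],
    [0,0,0],
    [0,0,0],
    [0,0,0]
  ]
}}

```text
clock: 12.35
position: [0.5186, 0.0456, 0.2553]
ee_rot: [0.612, 0.744, 0.207, 0.17]
ft_force: [0.1, -1.0, 1.1]
grip_width: -0.001
```

```bash
python3 st.py; python3 -c "
from h import *
plan(so(.125,.011))"
```

```text
12.35 [0.5186 0.0456 0.2553] s 0.1465 out 0.1014 y -0.0013 tilt 31.1 [-0.053 -0.283 -0.095  2.144 -0.072  0.738  1.654] [ 0.1 -1.   1.1]
upslope in tool [-0.005  0.971 -0.24 ] out [ 0.005 -0.24  -0.971]
rows>= 2.229588588891449 [0.005 0.004 0.465]
```

Emit:
{"name": "move_arm", "arguments": {
  "claw": [0,0,0,0,0,0],
  "dp": [
    [0,0,0.12],
    [0,0,0.13],
    [0,0,0.13],
    [0,0,0.085],
    [0,0,0],
    [0,0,0]
  ],
  "turn": [
    [0,0,0],
    [0,0,0],
    [0,0,0],
    [0,0,0],
    [0,0,0],
    [0,0,0]
  ]
}}

```text
clock: 12.85
position: [0.5653, 0.0548, 0.1745]
ee_rot: [0.612, 0.744, 0.206, 0.17]
ft_force: [-0.4, 0.2, 0.7]
grip_width: -0.0
```

```bash
python3 st.py; python3 -c "
from h import *
plan(so(.1395,.011))"
```

```text
12.85 [0.5653 0.0548 0.1745] s 0.1230 out 0.0106 y -0.0010 tilt 31.0 [-0.058 -0.082 -0.107  2.157 -0.045  0.527  1.631] [-0.4  0.2  0.7]
upslope in tool [-0.005  0.97  -0.243] out [ 0.005 -0.243 -0.97 ]
rows>= 0.3963524430099043 [ 0.005  0.08  -0.022]
```

Emit:
{"name": "move_arm", "arguments": {
  "claw": [0,0,0,0,0,0,0],
  "dp": [
    [0,0.03,-0.007],
    [0,0.02,-0.005],
    [0,0.015,-0.004],
    [0,0.01,-0.003],
    [0,0.01,-0.003],
    [0,0.005,-0.001],
    [0,0,0]
  ],
  "turn": [
    [0,0,0],
    [0,0,0],
    [0,0,0],
    [0,0,0],
    [0,0,0],
    [0,0,0],
    [0,0,0]
  ]
}}

```text
clock: 13.43
position: [0.5777, 0.0574, 0.1885]
ee_rot: [0.612, 0.744, 0.207, 0.17]
ft_force: [-4.3, -1.7, 0.8]
grip_width: 0.0
```

```bash
python3 st.py
```

```text
13.4333 [0.5777 0.0574 0.1885] s 0.1419 out 0.0115 y -0.0007 tilt 31.0 [-0.059 -0.07  -0.107  2.114 -0.039  0.556  1.624] [-4.3 -1.7  0.8]
upslope in tool [-0.005  0.97  -0.241] out [ 0.005 -0.241 -0.97 ]
```

Emit:
{"name": "move_arm", "arguments": {
  "claw": [0,0,0,0,0,0,0,0],
  "dp": [
    [0,-0.05,0],
    [0,0,-0.15],
    [0,0,-0.15],
    [0,0,-0.15],
    [-0.125,0.1,-0.025],
    [-0.125,0.1,-0.025],
    [-0.125,0.1,-0.025],
    [-0.125,0.1,-0.025]
  ],
  "turn": [
    [0,0,0],
    [0,0,0],
    [0,0,0],
    [0,0,0],
    [0,0,0],
    [0,0,0],
    [0,0,0],
    [0,0,0]
  ]
}}

```text
clock: 14.1
position: [0.6009, -0.0407, 0.3202]
ee_rot: [0.611, 0.744, 0.207, 0.171]
ft_force: [0.5, 1.2, -0.4]
grip_width: 0.002
```

Emit:
{"name": "move_arm", "arguments": {
  "claw": [0,0],
  "dp": [
    [0,0,0],
    [0,0,0]
  ],
  "turn": [
    [0,0,0],
    [0,0,0]
  ]
}}

```text
clock: 14.27
position: [0.601, -0.0409, 0.3194]
ee_rot: [0.612, 0.744, 0.207, 0.171]
ft_force: [0.1, -0.0, -1.3]
grip_width: 0.0
```

```bash
python3 st.py;python3 - <<'E'
from h import *
np.save('o11.npy',manip.get_obs(),allow_pickle=True)
im=cams.camera('wrist')[:,:,::-1];cv2.imwrite('pics/w11.png',im)
a=im[75:160,190:290].astype(float);a=np.clip((a-55)*5,0,255).astype(np.uint8)
cv2.imwrite('pics/w11b.png',cv2.resize(a,None,fx=7,fy=7,interpolation=cv2.INTER_CUBIC))
g=im.astype(int).sum(2)
for x in (300,400,500,600): print(x,g[95:150,x].tolist())
E
```

```text
14.2667 [ 0.601  -0.0409  0.3194] s 0.2377 out 0.1008 y -0.1017 tilt 31.1 [-0.019 -0.118  0.08   1.874 -0.16   0.863  1.898] [ 0.1 -0.  -1.3]
upslope in tool [-0.004  0.971 -0.239] out [ 0.004 -0.239 -0.971]
300 [137, 154, 211, 234, 240, 244, 245, 247, 246, 244, 241, 240, 245, 246, 248, 245, 243, 239, 240, 241, 239, 241, 241, 237, 235, 234, 235, 235, 237, 238, 238, 237, 236, 236, 238, 239, 237, 224, 187, 144, 135, 150, 216, 316, 366, 373, 373, 372, 369, 371, 373, 372, 374, 372, 372]
400 [265, 275, 334, 399, 420, 428, 427, 422, 420, 421, 416, 420, 426, 431, 430, 427, 427, 424, 421, 415, 394, 260, 234, 232, 232, 231, 277, 375, 417, 420, 421, 424, 422, 423, 422, 422, 423, 404, 333, 214, 198, 200, 224, 307, 386, 393, 391, 391, 390, 390, 394, 393, 390, 390, 391]
500 [130, 129, 138, 213, 365, 408, 413, 415, 410, 413, 416, 416, 417, 422, 423, 420, 421, 421, 423, 422, 385, 258, 231, 232, 233, 229, 235, 271, 353, 410, 413, 413, 413, 414, 413, 416, 416, 415, 408, 324, 216, 200, 204, 220, 320, 364, 368, 365, 368, 367, 365, 367, 363, 345, 336]
600 [208, 210, 207, 203, 207, 220, 319, 395, 416, 415, 418, 418, 423, 422, 420, 419, 414, 420, 422, 420, 415, 367, 274, 256, 243, 232, 231, 232, 234, 276, 380, 415, 420, 415, 416, 417, 416, 417, 417, 416, 386, 269, 210, 205, 208, 254, 309, 331, 331, 332, 329, 332, 334, 332, 334]
```

View pics/w11.png

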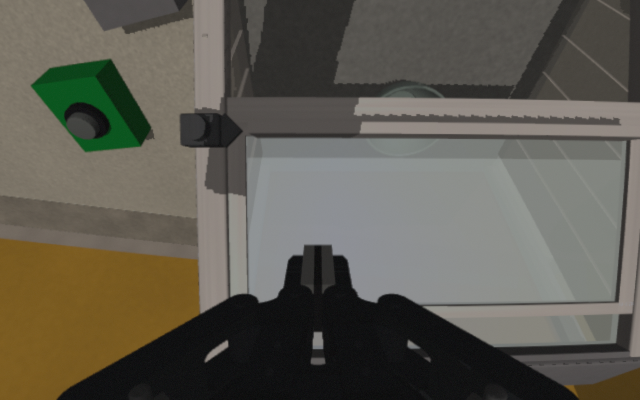

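View pics/w11b.png

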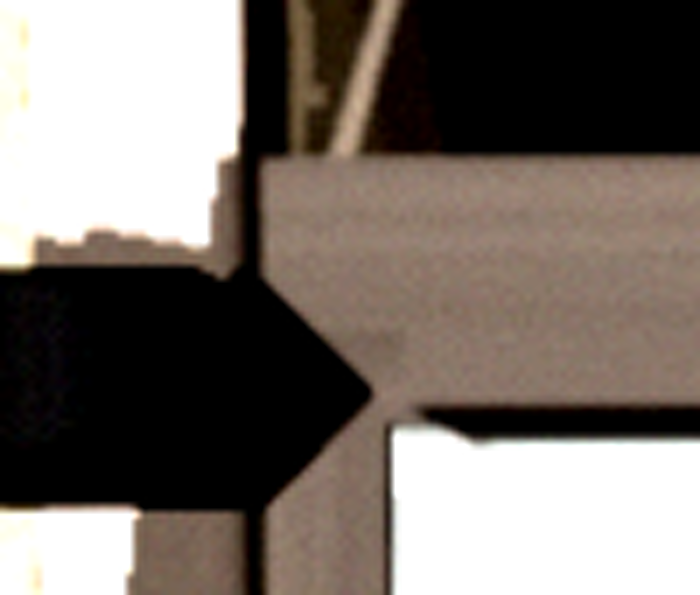

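```bash
python3 - <<'E'
from h import *
o=np.load('o11.npy',allow_pickle=True).item()
L=[(400,121.5,133.2),(500,122.6,134.1),(600,124.45,135.65)]
def S(px,row,out):
    return least_squares(lambda p:wproj(o,so(p[0],out,p[1]))[0]-(px,row),[.15,0]).x
for f in(-.002,0,.001):
    C=[]
    for x,a,b in L: C.append((S(x,a,f+.03)+S(x,b,f+.03))/2)
    C=np.array(C);k=np.polyfit(C[:,1],C[:,0],1)
    print(f,C[:,0].round(4),'at right',np.polyval(k,-.15).round(4),'mid',np.polyval(k,0).round(4),'cornertop-4',S(249,133.3,f+.03)[0]-.004,'tip',S(243.1,131.1,f+.012))
E
```

```text
-0.002 [0.1599 0.1597 0.1595] at right 0.1602 mid 0.1598 cornertop-4 0.16064249962704122 tip [ 0.1607262  -0.15771214]
0 [0.1602 0.16   0.1598] at right 0.1605 mid 0.1601 cornertop-4 0.1608933438380616 tip [ 0.1609904  -0.15726449]
0.001 [0.1604 0.1602 0.16  ] at right 0.1606 mid 0.1602 cornertop-4 0.16101876594356956 tip [ 0.16112249 -0.15704066]
```

Emit:
{"name": "move_arm", "arguments": {
  "claw": [0,0,0,0],
  "dp": [
    [0,0,-0.1],
    [0,0,-0.12],
    [0,0,-0.08],
    [0,0,0]
  ],
  "turn": [
    [0,0,0],
    [0,0,0],
    [0,0,0],
    [0,0,0]
  ]
}}

```text
clock: 14.65
position: [0.5694, -0.045, 0.3733]
ee_rot: [0.611, 0.744, 0.208, 0.172]
ft_force: [-0.3, -1.0, -0.2]
grip_width: 0.003
```

```bash
python3 - <<'E'
from h import *
a=cams.camera('top')[:,:,::-1];b=cv2.imread('pics/top0.png');cv2.imwrite('pics/top12.png',a);cv2.imwrite('pics/td.png',cv2.absdiff(a,b)*2)
E
```

```text
(no output)
```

View pics/top12.png

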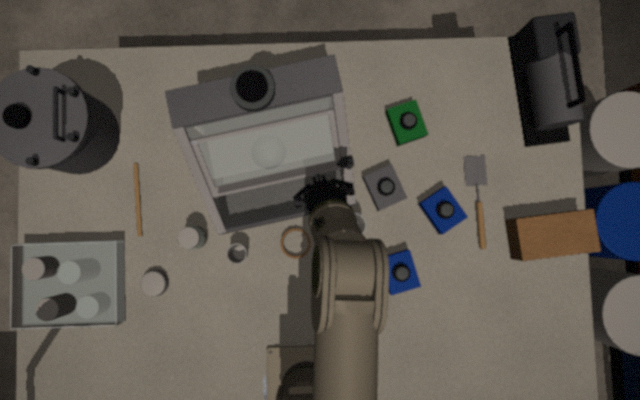

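View pics/td.png

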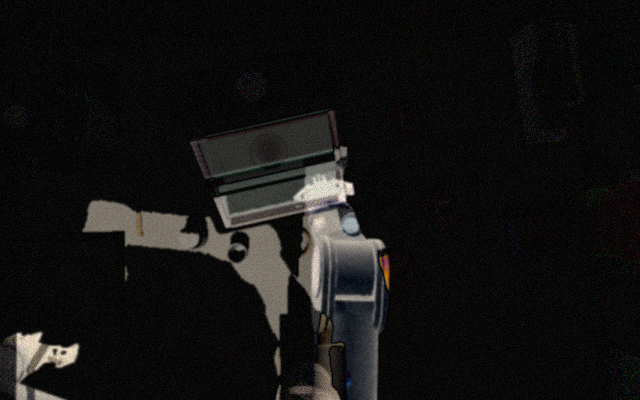

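```bash
python3 -c "
from workcell import manip
print(manip.hand_in())"
```

```text
the job is handed in; nothing more can be done
None
```

I pressed the fan button, then pushed the window up from beneath its lip until the lip was level with the pointer. The hand is clear of everything, and I handed the job in at about 14.7 s.

- **Button:** I pressed the round button on the grey control box once, straight down, with the fingers shut. Pictures taken during and after show it going flush with its housing, about 7 mm of its 8 mm travel by image size, and springing back up.
- **Button force:** The last bit of pressing against the stop reached about 50 N at the fingertips. Nothing visible shows that the fan is running, so I am relying on the button's travel for that.
- **Window:** The shut fingers pushed under the lip with about 4–5 N and never gripped it. I stopped short, backed off to measure, and then pushed the last 5–6 mm.
- **Level check:** After I let go, the wrist picture put the lip's right end at 160.5 mm up the slope. The pointer tip measured 161.0 mm. That is a difference of about 0.5 mm, with about 1 mm of uncertainty.
- **Corrected reading:** My first reading of the pointer was 6 mm too low because I had picked its shadow. I fixed that before the final push, and three views since then agree.
- **Other objects:** The pointer stayed within about 1 mm of its earlier readings. Comparing the overhead pictures from before and after shows only the sash, the robot and shadows changed. The arm hid the clear cup in the last picture. I last saw it in its place in the side view, and the hand went nowhere near it after that.

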